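# Wedge and aim the orange antenna

### The job

Two green amplifier modules stand on the bench, each with a black blade antenna on a tapered friction foot. The antenna with the orange cap stands loose and sprung up in its socket: push it down until the taper bites, then keep pressing while you turn it clockwise (seen from above) until the blade lines up with the white marks on its module, so that it stays wedged well down when you let go. Do not turn the blue-capped antenna, which is already set.

Things in the scene. Friction and masses are not known exactly. Their poses are not given: they have to be found in the camera images.
- orange_grip (a point): Grip point in the orange-capped antenna, 33 mm below its top, on its upright axis. The antenna is a flat black blade 44 mm wide along this point's x, 14 mm thick along y (grasp across this) and 110 mm tall, with an orange cap and an orange band low down; z points up. Starts 180 mm above the bench, with nothing beside the blade for 60 mm below it. The other antenna's axis is at least 220 mm away.
- orange_unit: Fixed green finned module that holds the orange antenna: 120 mm along its x, 146 mm along its y, 70 mm high; origin at the centre of its underside, z up. On its top an aluminium socket boss 42 mm wide and 15 mm high at the middle, the antenna's turning axis, and two white marks along its y, one on each side of the boss.
- orange_turn (a joint): Angle of the orange antenna, rad, growing clockwise seen from above. At 1.571 the blade lies along the two white marks; at 0 square across them. Starts at 0.4 to 0.85; stops at 0 and 2.3. It turns freely until the taper bites; wedged home it takes about 0.1 N m.
- orange_press (a joint): How far the orange antenna is pushed down, m: 0 sprung up (start), 0.003 the taper begins to bite, 0.012 home, its collar on the boss. A light spring lifts it with 2 to 3 N. Let go shallower than about 0.006 it springs up again; deeper than 0.008 the taper's friction keeps it down. Pressing it home while turning takes about 15 N.
- blue_turn (a joint): Angle, rad, of the bystander antenna with the blue cap, of the same build on another such module. It starts wedged home along its own marks, at about 1.571, and is to stay so.
Not all that is in view belongs to the job. Leave any purple or turquoise look-alike of the part that bears blue_turn alone.

How it is judged:
By the outcome, as a careful person would: the job done as asked, in the order asked, and still so for the second after the job is handed in, with the robot touching nothing.
It also fails if it takes over 35 s, if anything falls off the work surface, if the arm or the gripper's body presses on something with over 40 N, if the wrist force passes 120 N, or if a joint passes its speed limit or range.

### The arm

A 6-joint arm with a two-finger parallel gripper is mounted at the origin on the work surface. World frame = base frame: x ahead of the robot, y to its left, z up, the work surface at z = 0. Lengths are in m, angles in rad, forces in N, time in s.
With the tool pointing down it reaches from about 0.4 to 0.825 m from the base axis. Payload 7 kg.
Tool frame: the origin (TCP) lies between the finger pads; the fingertips stand 8 mm ahead of it and the grasp point (between the pads) lies 11 mm behind it (arm.finger_overhang is the distance from the TCP to the fingertips, in m); z points along the fingers, y is the line along which they close (so a half turn about z gives the same grasp; the last joint's range is limited). The gripper opens to 88 mm and grips with 3 to 60 N. Pads are 19 mm wide; open, the fingers measure 130 mm over their backs; the gripper's body (78 mm by 193 mm) begins 47 mm behind the grasp point.
Start: joints at [-1.039, 0.359, 0.012, 0, -1.224, -0.288], TCP at [0.163, -0.655, 0.235] pointing down, gripper open.
Joint ranges: [-3.07, 3.07], [-1.43, 2.12], [-1.02, 1.25], [-3.03, 1.67], [-3.05, -0], [-3.03, 3.03]. Speed limits (rad/s): [2.39, 2.39, 3.01, 3.14, 3.14, 3.14].

### API

Orientations are given as [roll, pitch, yaw] about the fixed x, y, z axes, in that order (R = Rz(yaw) Ry(pitch) Rx(roll)).
In Python, from station import arm gives the robot as it stands.
- The arm moves only by the tool move_arm, never from a script. Its argument "rows" is text: rows parted by semicolons, each of 7 numbers parted by spaces: the turn, a rotation vector about the tool's x, y, z in degrees, then the shift along the tool's x, y, z in m, then the finger opening in m, from 0 to 0.0876. A call has 1 to 8 rows; each row shifts and turns the commanded pose from where the row before left it, along the tool's axes as they then stand; what a row does not reach is not made up. A row lasts 1/8 s, in which the tool goes at most 62.5 mm and 10.7 degrees, less where a joint would pass 70% of its speed; a pose out of reach is approached as far as the arm can. A call is refused whole if a number of a shift passes 0.0625 or a number of a turn 10.7, either way. A call with a gripper value outside its range is refused whole. The fingers move at their own pace and stop on an object; "squeeze" is the grip in N (left out, the last holds). Time passes only in rows, so rows that do not move let the fingers close. It gives the time, the measured TCP pose, the force, the opening and the grip force at its end, in the units of the state.
- arm.get_state(): the state, without advancing time (a new reading comes with each control period).
- arm.grab_frame(name): name is "scene" or "top" or "wrist"; returns (picture, depth): 384x512x3 uint8, blue, green, red; 384x512 float32, m along the optical axis (not along the pixel's ray), 0 where there is no reading.
- arm.camera_model(name): a dict with "mtx" (3x3 intrinsics, pixels), "k1" (the pictures are not rectified: a ray, as slopes to the right and down, at radius r is drawn at 1 + k1 r^2 times it, then the intrinsics apply), "camera_from_world" (4x4, takes a point from world to camera coordinates); the wrist camera has in their place "mount" (4x4, takes a point from camera to tool coordinates, whose origin is the TCP and whose axes are the flange's). Camera axes: x right, y down, z forward; pixel columns grow to the right and rows downward; lengths in m; the calibration is good to about 2 mm. A picture is of the moment at which its call begins: read the wrist's pose just before it. camera_model takes no time and is no camera call.
- arm.job_done(): hands the job in; it is judged then, once.
The state is a dict: "t": time; "q": joint angles; "qd": joint speeds; "joint_efforts": joint torques, N m; "eef_pos": TCP position; "ee_rot": TCP orientation; "force": force on the tool from outside, world axes, zero at the start; "moment": the same for the moment, N m; "width": finger opening in m; "gripper_force": force on a finger pad.
Only numpy, scipy, OpenCV 4.12 (cv2) and the standard library are available. Lean on these libraries where they do the work, as an engineer would, in place of code of your own. Each camera call takes 0.05 s, during which the arm holds its last target. There are 200 camera calls.

## Working session

There is one attempt and no reset: what is moved stays moved. The work goes in short steps, Python scripts to look and compute and a tool call to move; the robot and the scene stay as the last step left them, time stands still between calls to the robot, and variables do not carry over. Pictures are saved under pics/ and viewed, at most 10 in all, crops included, and the job is handed in when it is done.

Besides the shell and the picture viewer there is one more tool, called after "Emit:" by a JSON object that holds its "name" and its "arguments". move_arm: Moves the arm, as the interface text tells. Its arguments: {"type":"object","properties":{"rows":{"type":"string"},"squeeze":{"type":"number"}},"required":["rows"]}

```bash
mkdir -p pics; ls; cat > h.py <<'E'
import numpy as np, cv2
from station import arm
def snap(n):
    s=arm.get_state(); im,d=arm.grab_frame(n); return s,im,d
def world(n,uv,dep,s=None):
    m=arm.camera_model(n); K=m["mtx"]; k=m["k1"]
    p=cv2.undistortPoints(np.array(uv,float).reshape(-1,1,2),np.array(K,float),np.array([k,0,0,0.])).reshape(-1,2)
    dep=np.array(dep,float).reshape(-1,1)
    P=np.hstack([p*dep,dep,np.ones_like(dep)])
    if "mount" in m:
        from scipy.spatial.transform import Rotation as R
        T=np.eye(4); T[:3,:3]=R.from_euler('xyz',s["ee_rot"]).as_matrix(); T[:3,3]=s["eef_pos"]; M=T@np.array(m["mount"])
    else: M=np.linalg.inv(m["camera_from_world"])
    return (P@M.T)[:,:3]
def allw(n,d,s=None):
    v,u=np.mgrid[:384,:512]; return world(n,np.stack([u,v],-1).reshape(-1,2),d.reshape(-1),s).reshape(384,512,3)
E
python3 - <<'E'
from h import *
a=[]
for n in("scene","top"):
    s,im,d=snap(n); a.append(im); np.savez(n+".npz",im=im,d=d)
c=np.hstack(a); cv2.imwrite("pics/a.png",cv2.resize(c,(800,300)))
cv2.imwrite("pics/top.png",cv2.resize(a[1],(800,600)))
print(s)
E
```

```text
pics
{'t': 0.05, 'q': array([-1.03889275e+00,  3.59393515e-01,  1.11002558e-02, -3.20564042e-04,
       -1.22410173e+00, -2.88095436e-01]), 'qd': array([ 0.00080838, -0.00039729, -0.00054487, -0.00050378,  0.00029568,
        0.00028235]), 'joint_efforts': array([-1.35213370e-03, -5.84669495e+01,  2.94057512e+01,  7.02610731e+00,
        1.03346255e-02, -8.06152457e-05]), 'eef_pos': array([ 0.16280388, -0.65460628,  0.23364174]), 'ee_rot': array([ 3.13997425e+00, -1.65328103e-04, -2.89789354e+00]), 'force': array([0.38682978, 0.63782743, 0.34520892]), 'moment': array([0.03840007, 0.01141062, 0.01914468]), 'gripper_force': 0.0, 'width': 0.08762789900213622}
```

View pics/a.png

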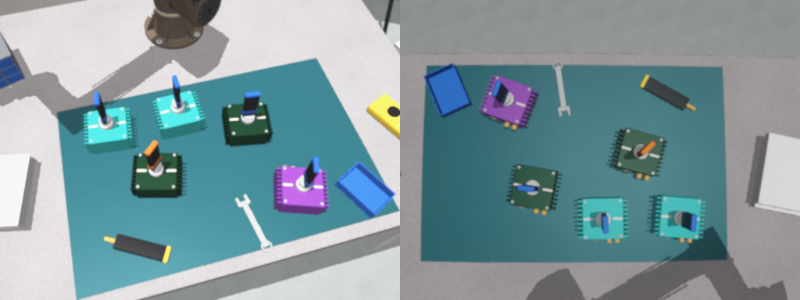

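View pics/top.png

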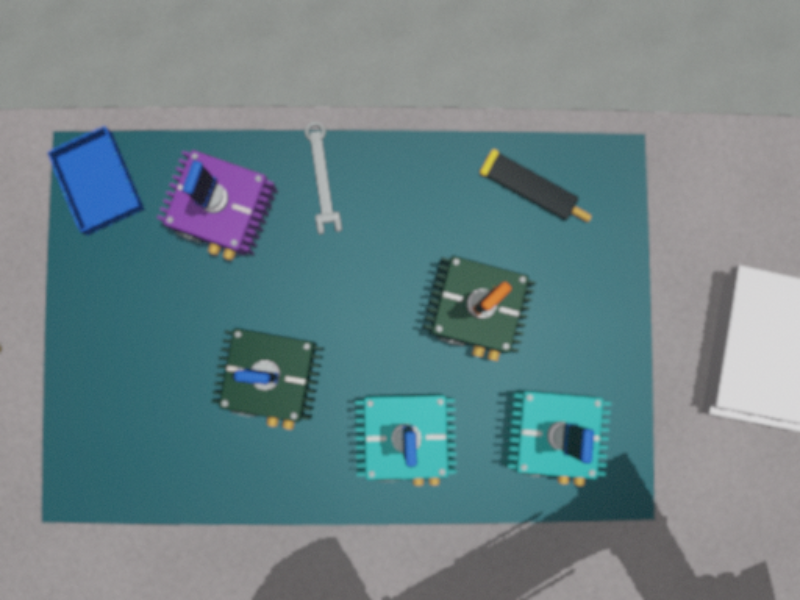

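The top view (800x600) shows the orange antenna's boss at about (482,303), its cap at (495,296), and white marks at (453,296) and (510,311). The blue-capped one is on the dark green module at (265,375). The purple and turquoise modules are decoys.

```bash
python3 - <<'E'
from h import *
for n in("top","scene"):
    z=np.load(n+".npz"); im,d=z["im"],z["d"]; W=allw(n,d); hsv=cv2.cvtColor(im,cv2.COLOR_BGR2HSV)
    o=(hsv[...,0]>4)&(hsv[...,0]<20)&(hsv[...,1]>150)&(hsv[...,2]>120)&(d>0)&(W[...,2]>.17)
    P=W[o]; print(n,len(P),P.mean(0),P.min(0),P.max(0))
    if n=="top":
        c=P[:,:2]; e,v=np.linalg.eigh(np.cov(c.T)); print("blade dir deg",np.degrees(np.arctan2(v[1,1],v[0,1])),np.sqrt(e*12))
    c=P[:,:2].mean(0)
    w=(hsv[...,1]<60)&(hsv[...,2]>170)&(abs(W[...,2]-.07)<.012)&(np.hypot(W[...,0]-c[0],W[...,1]-c[1])<.09)
    k,l,st,ce=cv2.connectedComponentsWithStats(w.astype(np.uint8))
    for i in range(1,k):
        if st[i,4]>8: print(ce[i],st[i,4],W[l==i].mean(0))
E
```

```text
top 149 [ 0.6275298  -0.19384723  0.21304219] [ 0.61091274 -0.21219387  0.18842747] [ 0.64364565 -0.17513178  0.21941893]
blade dir deg 130.93335026120684 [0.01374409 0.0421536 ]
[289.13793103 189.20689655] 29 [ 0.63843313 -0.15223445  0.07255311]
[325.29032258 198.83870968] 31 [ 0.616112   -0.2358149   0.07303579]
scene 141 [ 0.62745656 -0.19488682  0.21291516] [ 0.60938461 -0.21403545  0.20371064] [ 0.64387408 -0.17671164  0.21723746]
[179.  197.8] 10 [ 0.56083699 -0.23071147  0.07332355]
[222.81818182 197.81818182] 11 [ 0.5865423  -0.13190589  0.07224818]
[181.         217.93220339] 59 [ 0.61236313 -0.23599405  0.07203526]
[192.2 221.1] 10 [ 0.62856513 -0.21283381  0.07595557]
[218.78 217.58] 50 [ 0.63346862 -0.15243546  0.07172547]
[175.61538462 238.38461538] 13 [ 0.65896154 -0.25709806  0.07228527]
[221.5 238.5] 12 [ 0.68550389 -0.15819973  0.0723346 ]
```

Emit:
{"name": "move_arm", "arguments": {"rows": "0 0 0 0 0 -0.06 0.0876; 0 0 0 -0.04 0.024 0 0.0876; 0 0 0 -0.04 0.024 0 0.0876; 0 0 0 -0.04 0.024 0 0.0876; 0 0 0 -0.04 0.024 0 0.0876; 0 0 0 -0.04 0.024 0 0.0876; 0 0 0 -0.04 0.024 0 0.0876; 0 0 0 -0.04 0.024 0 0.0876"}}

```text
t: 1.1
eef_pos: [0.3949, -0.423, 0.2943]
ee_rot: [3.141, -0.0, -2.898]
force: [0.6, -0.1, -0.6]
width: 0.0873
gripper_force: 0.0
```

Emit:
{"name": "move_arm", "arguments": {"rows": "0 0 0 -0.04 0.024 0 0.0876; 0 0 0 -0.04 0.024 0 0.0876; 0 0 0 -0.04 0.024 0 0.0876; 0 0 0 -0.04 0.024 0 0.0876; 0 0 0 -0.04 0.024 0 0.0876; 0 0 0 -0.04 0.024 0 0.0876; 0 0 0 -0.04 0.024 0 0.0876; 0 0 -10.6 0 0 0 0.0876"}}

```text
t: 2.1
eef_pos: [0.6269, -0.1912, 0.293]
ee_rot: [3.14, -0.002, -2.707]
force: [-0.8, -0.8, 0.5]
width: 0.0876
gripper_force: 0.0
```

Emit:
{"name": "move_arm", "arguments": {"rows": "0 0 -10.6 0 0 0 0.0876; 0 0 -10.6 0 0 0 0.0876; 0 0 -10.6 0 0 0 0.0876; 0 0 -10.6 0 0 0 0.0876; 0 0 -10.6 0 0 0 0.0876; 0 0 -10.6 0 0 0 0.0876; 0 0 -10.6 0 0 0 0.0876; 0 0 -10.6 0 0 0 0.0876"}}

```text
t: 3.1
eef_pos: [0.625, -0.1937, 0.294]
ee_rot: [3.141, 0.001, -1.227]
force: [0.2, 0.0, 0.3]
width: 0.0877
gripper_force: 0.0
```

Emit:
{"name": "move_arm", "arguments": {"rows": "0 0 -10.6 0 0 0 0.0876; 0 0 -10.6 0 0 0 0.0876; 0 0 0 0 0 0 0.0876"}}

```text
t: 3.48
eef_pos: [0.6251, -0.1937, 0.2941]
ee_rot: [3.141, 0.001, -0.864]
force: [0.1, 0.3, 0.1]
width: 0.0876
gripper_force: 0.0
```

```bash
python3 - <<'E'
from h import *
s,im,d=snap("wrist"); W=allw("wrist",d,s); hsv=cv2.cvtColor(im,cv2.COLOR_BGR2HSV)
cv2.imwrite("pics/w.png",im); print(s["eef_pos"],np.degrees(s["ee_rot"]),np.degrees(s["q"]))
o=(hsv[...,0]>4)&(hsv[...,0]<20)&(hsv[...,1]>150)&(hsv[...,2]>100)&(d>0)&(abs(W[...,2]-.213)<.006)&(np.hypot(W[...,0]-.627,W[...,1]+.194)<.05)
P=W[o]; r=cv2.minAreaRect(P[:,:2].astype(np.float32)*1000); print(len(P),P.mean(0),r)
e,v=np.linalg.eigh(np.cov(P[:,:2].T)); print(np.degrees(np.arctan2(v[1,1],v[0,1])))
w=(hsv[...,1]<70)&(hsv[...,2]>150)&(abs(W[...,2]-.07)<.008)&(np.hypot(W[...,0]-.627,W[...,1]+.194)<.09)
k,l,st,ce=cv2.connectedComponentsWithStats(w.astype(np.uint8))
for i in range(1,k):
    if st[i,4]>40:
        Q=W[l==i]; e,v=np.linalg.eigh(np.cov(Q[:,:2].T)); print(ce[i],st[i,4],Q.mean(0),np.sqrt(12*e),np.degrees(np.arctan2(v[1,1],v[0,1])))
E
```

```text
[ 0.62507933 -0.19371798  0.29412753] [ 1.79973478e+02  3.56962061e-02 -4.95071027e+01] [-1.81510033e-01  1.69726409e+01  3.24751210e+00 -1.00725058e-02
 -7.63182520e+01  4.06768017e+01]
993 [ 0.62740243 -0.19774767  0.21218805] ((626.9746704101562, -197.05706787109375), (14.626055717468262, 43.752750396728516), 43.444190979003906)
133.32644302411217
[265.43137255 100.52941176] 51 [ 0.66249756 -0.25884444  0.0713771 ] [0.00777262 0.00808402] -172.50521742709873
[284.16447368 141.32894737] 152 [ 0.61500317 -0.23804431  0.07065039] [0.00757225 0.02916447] 75.23625658481515
[194.64285714 151.0952381 ] 42 [ 0.68855921 -0.16028263  0.0717513 ] [0.00771657 0.00779984] -155.83083871676726
[225.66666667 181.24074074] 108 [ 0.63699677 -0.15534196  0.0710193 ] [0.00635187 0.02705783] 75.59732443690892
```

View pics/w.png

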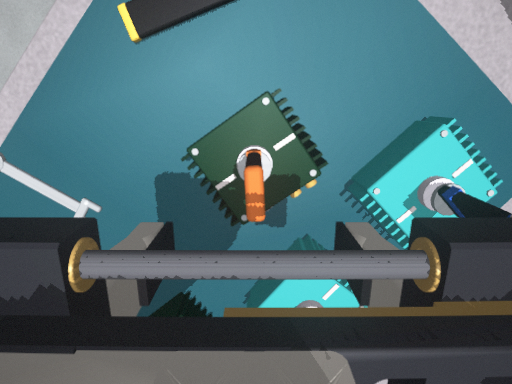

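The wrist picture shows the orange cap at about (255,195), with the blade nearly vertical in view, and the white marks at (284,141) and (226,181). The blade needs about 3° more yaw. I'll descend and grip it.

Emit:
{"name": "move_arm", "arguments": {"rows": "0 0 -2.8 0.0027 0 0 0.0876; 0 0 0 0 0 0.05 0.0876; 0 0 0 0 0 0.05 0.0876; 0 0 0 0 0 0.025 0.06; 0 0 0 0 0 0 0.03; 0 0 0 0 0 0 0.02; 0 0 0 0 0 0 0.02", "squeeze": 10}}

```text
t: 4.4
eef_pos: [0.6279, -0.1959, 0.1714]
ee_rot: [-3.14, -0.002, -0.815]
force: [0.5, -0.1, 0.4]
width: 0.0529
gripper_force: 0.0
```

```bash
python3 - <<'E'
from h import *
s=arm.get_state(); print({k:np.round(v,4) for k,v in s.items()})
s,im,d=snap("wrist"); cv2.imwrite("pics/w2.png",im)
E
```

```text
{'t': np.float64(4.4), 'q': array([-6.400e-03,  3.723e-01, -1.167e-01,  3.000e-04, -1.079e+00,
        7.625e-01]), 'qd': array([ 0.0008,  0.0013, -0.006 , -0.004 ,  0.0035,  0.0058]), 'joint_efforts': array([ 3.00000e-04, -5.69708e+01,  2.74342e+01,  6.50190e+00,
        7.45000e-02, -2.39000e-02]), 'eef_pos': array([ 0.6279, -0.1959,  0.1714]), 'ee_rot': array([-3.1398e+00, -2.1000e-03, -8.1460e-01]), 'force': array([ 0.4693, -0.1181,  0.4088]), 'moment': array([-0.0612,  0.2033,  0.0534]), 'gripper_force': np.float64(0.0), 'width': np.float64(0.0529)}
```

View pics/w2.png

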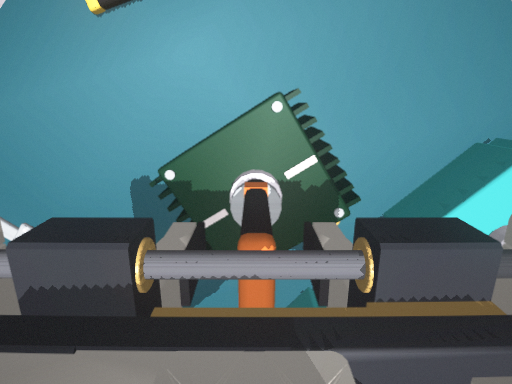

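The blade at (257,240) is centred between the fingers and square to them. I'll finish closing.

Emit:
{"name": "move_arm", "arguments": {"rows": "0 0 0 0 0 0.001 0.005; 0 0 0 0 0 0 0.005; 0 0 0 0 0 0 0.005; 0 0 0 0 0 0 0.005; 0 0 0 0 0 0 0.005; 0 0 0 0 0 0 0.005", "squeeze": 10}}

```text
t: 5.2
eef_pos: [0.627, -0.1959, 0.1686]
ee_rot: [3.142, -0.0, -0.814]
force: [0.7, -1.6, 1.1]
width: 0.0145
gripper_force: 10.0
```

Emit:
{"name": "move_arm", "arguments": {"rows": "0 0 0 0 0 0 0.005; 0 0 0 0 0 0 0.005; 0 0 0 0 0 0.002 0.005; 0 0 0 0 0 0.002 0.005; 0 0 0 0 0 0.001 0.005; 0 0 0 0 0 0 0.005", "squeeze": 55}}

```text
t: 5.95
eef_pos: [0.6269, -0.1959, 0.1635]
ee_rot: [3.141, 0.0, -0.814]
force: [-1.9, -0.7, 2.5]
width: 0.014
gripper_force: 55.0
```

Emit:
{"name": "move_arm", "arguments": {"rows": "0 0 0 0 0 0.001 0.005; 0 0 0 0 0 0.001 0.005; 0 0 0 0 0 0.001 0.005; 0 0 0 0 0 0 0.005"}}

```text
t: 6.45
eef_pos: [0.627, -0.196, 0.1609]
ee_rot: [3.142, -0.0, -0.814]
force: [-1.8, -1.9, 6.1]
width: 0.0139
gripper_force: 55.0
```

Emit:
{"name": "move_arm", "arguments": {"rows": "0 0 4 0 0 0.001 0.005; 0 0 4 0 0 0.001 0.005; 0 0 4 0 0 0.0005 0.005; 0 0 4 0 0 0.0005 0.005"}}

```text
t: 6.95
eef_pos: [0.627, -0.1961, 0.1586]
ee_rot: [-3.142, -0.001, -1.095]
force: [-4.6, -0.9, 10.0]
width: 0.0139
gripper_force: 55.0
```

Emit:
{"name": "move_arm", "arguments": {"rows": "0 0 4 0 0 0.0005 0.005; 0 0 4 0 0 0.0005 0.005; 0 0 4 0 0 0.0005 0.005; 0 0 4 0 0 0 0.005; 0 0 4 0 0 0 0.005; 0 0 4 0 0 0 0.005"}}

```text
t: 7.7
eef_pos: [0.6268, -0.1962, 0.1571]
ee_rot: [-3.142, -0.001, -1.514]
force: [-4.5, -1.3, 8.9]
width: 0.014
gripper_force: 55.0
```

Emit:
{"name": "move_arm", "arguments": {"rows": "0 0 4 0 0 0.0005 0.005; 0 0 4 0 0 0.0005 0.005; 0 0 4 0 0 0.0005 0.005; 0 0 4 0 0 0 0.005; 0 0 2 0 0 0 0.005; 0 0 0 0 0 0 0.005; 0 0 0 0 0 0 0.005"}}

```text
t: 8.57
eef_pos: [0.6267, -0.1962, 0.1564]
ee_rot: [-3.141, -0.001, -1.826]
force: [-7.4, 0.8, 15.5]
width: 0.014
gripper_force: 55.0
```

```bash
python3 - <<'E'
from h import *
s,im,d=snap("wrist"); cv2.imwrite("pics/w3.png",im); print(s["force"],s["moment"],np.degrees(s["ee_rot"]))
E
```

```text
[-7.43381898  0.7669215  15.45268271] [0.0640127  3.01534041 0.05918729] [-1.79971026e+02 -4.30374156e-02 -1.04606006e+02]
```

View pics/w3.png

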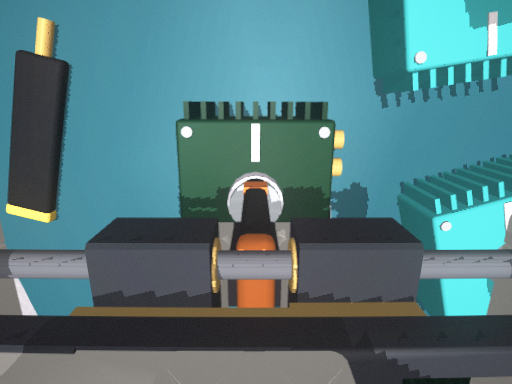

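The blade at (256,230) lines up with the white mark at (255,143), and it is about 12 mm down. I'll open, retreat and check.

Emit:
{"name": "move_arm", "arguments": {"rows": "0 0 0 0 0 0 0.03; 0 0 0 0 0 0 0.06; 0 0 0 0 0 0 0.06; 0 0 0 0 0 0 0.06; 0 0 0 0 0 -0.04 0.07; 0 0 0 0 0 -0.05 0.08; 0 0 0 0 0 -0.05 0.08; 0 0 0 0 0 0 0.08"}}

```text
t: 9.62
eef_pos: [0.629, -0.1963, 0.2997]
ee_rot: [-3.133, 0.001, -1.826]
force: [-0.5, 0.4, -1.8]
width: 0.0796
gripper_force: 0.0
```

```bash
python3 - <<'E'
from h import *
s,im,d=snap("wrist"); W=allw("wrist",d,s); hsv=cv2.cvtColor(im,cv2.COLOR_BGR2HSV)
cv2.imwrite("pics/w4.png",im); print(s["eef_pos"],np.degrees(s["ee_rot"]))
near=(d>0)&(np.hypot(W[...,0]-.627,W[...,1]+.196)<.09)
o=(hsv[...,0]>4)&(hsv[...,0]<20)&(hsv[...,1]>150)&(hsv[...,2]>100)&near&(abs(W[...,2]-.203)<.015)
P=W[o]; h=np.median(P[:,2]); P=P[abs(P[:,2]-h)<.004]; r=cv2.minAreaRect(P[:,:2].astype(np.float32)*1000); e,v=np.linalg.eigh(np.cov(P[:,:2].T)); print(len(P),h,P.mean(0),r,np.degrees(np.arctan2(v[1,1],v[0,1])))
w=(hsv[...,1]<70)&(hsv[...,2]>150)&(abs(W[...,2]-.07)<.008)&near
k,l,st,ce=cv2.connectedComponentsWithStats(w.astype(np.uint8))
for i in range(1,k):
    if st[i,4]>40:
        Q=W[l==i]; e,v=np.linalg.eigh(np.cov(Q[:,:2].T)); print(ce[i],Q.mean(0),np.sqrt(12*e),np.degrees(np.arctan2(v[1,1],v[0,1])))
E
```

```text
[ 0.62899356 -0.19631655  0.29970447] [-1.79517680e+02  4.50811688e-02 -1.04611357e+02]
845 0.20038231791679753 [ 0.62587697 -0.197966    0.20026147] ((625.843505859375, -197.48695373535156), (43.52724838256836, 14.080031394958496), 74.65435791015625) 74.90089060667222
[258.22360248 127.40993789] [ 0.61506105 -0.23737606  0.07062179] [0.00768785 0.02924182] 73.44450666493992
[214.75       120.22916667] [ 0.66266226 -0.25853584  0.0710936 ] [0.00792261 0.00838634] -162.71883226585092
[301.45833333 120.54166667] [ 0.56372014 -0.23240482  0.07140843] [0.00768732 0.00856395] 149.16007398673872
```

View pics/w4.png

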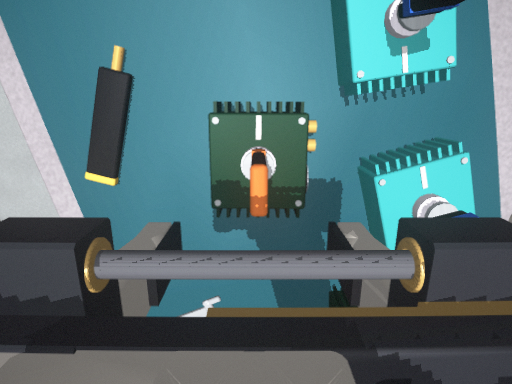

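The blade at (259,190) lines up with the mark at (258,127): 74.9° against about 75.2°. It is 12 mm lower than at the start and has stayed there. I'll hand in.

```bash
python3 -c "
from station import arm
print(arm.job_done())"
```

```text
the job is handed in; nothing more can be done
None
```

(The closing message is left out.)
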